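Find the loose bearing bolt on the joss-stick roller stand and hold its cap open

TASK

One of the three bearing bolts on the green roller stand has worked loose: with the closed fingertips tap the head of each bolt from above, left one first, then the middle, then the right (all three, as seen from the robot), and feel which one sinks. Then lift the hinged cap of the loose bolt by its bar to about 50 degrees open and finish while still holding it there, steadily, so that somebody can look underneath; the cap falls shut if let go. Leave the other things on the table and the stand where they are.

Things in the scene. Friction and masses are not known exactly. Their poses are not given: they have to be found in the camera images.
- stand: fixed mint-green stand, turned up to 20 degrees. Base plate 170 (x) x 360 (y) x 12 mm; origin under its centre, +x away from the robot, +y to the robot's left, z up. A 20 mm steel shaft lies along y at height 57 mm. Three alike bearing blocks (115 x 44 mm, top at 57 mm) at y = +110, 0, -110 mm, each with a hinged cap and one bolt. One bolt is loose: any of the three, it cannot be seen.
- pulley (a point): centre of the dark pulley, 84 mm across, on the left end of the shaft, 204 mm from the middle block and 57 mm above the table
- cap1: steel cap of the left block: flange 98 x 30 x 10 mm, hump over the shaft to 81 mm height. Origin on the hinge line, at (40, 110, 57) mm in the stand's frame; z up when shut. It turns about the stand's +y, 0 to 1.25 rad: near edge up and away from the robot. With a tight bolt it cannot move; with a loose one 2 to 5 N at its bar lift it, and weight and a spring shut it.
- bar1 (a point): centre of the lifting bar of cap1: round steel bar 14 mm thick, 34 mm long along the stand's y, on a 10 x 12 mm stem over the hump; 104 mm above the table when shut, 40 mm nearer the robot than the hinge line and 47 mm above it. Pinched by its end faces it can pivot between the pads as the cap swings.
- bolt1: captive bolt of the left block, carried by cap1: round dark head 19 mm across, 11 mm high, on a spring collar; origin at the centre of its top, 88 mm above the table, at x = -48 mm in the stand's frame. Tight: solid when tapped. Loose: sinks up to 8 mm against a spring (1.2 N at first, 3.6 N fully down, then solid) and springs back.
- cap2: steel cap of the middle block: flange 98 x 30 x 10 mm, hump over the shaft to 81 mm height. Origin on the hinge line, at (40, 0, 57) mm in the stand's frame; z up when shut. It turns about the stand's +y, 0 to 1.25 rad: near edge up and away from the robot. With a tight bolt it cannot move; with a loose one 2 to 5 N at its bar lift it, and weight and a spring shut it.
- bar2 (a point): centre of the lifting bar of cap2: round steel bar 14 mm thick, 34 mm long along the stand's y, on a 10 x 12 mm stem over the hump; 104 mm above the table when shut, 40 mm nearer the robot than the hinge line and 47 mm above it. Pinched by its end faces it can pivot between the pads as the cap swings.
- bolt2: captive bolt of the middle block, carried by cap2: round dark head 19 mm across, 11 mm high, on a spring collar; origin at the centre of its top, 88 mm above the table, at x = -48 mm in the stand's frame. Tight: solid when tapped. Loose: sinks up to 8 mm against a spring (1.2 N at first, 3.6 N fully down, then solid) and springs back.
- cap3: steel cap of the right block: flange 98 x 30 x 10 mm, hump over the shaft to 81 mm height. Origin on the hinge line, at (40, -110, 57) mm in the stand's frame; z up when shut. It turns about the stand's +y, 0 to 1.25 rad: near edge up and away from the robot. With a tight bolt it cannot move; with a loose one 2 to 5 N at its bar lift it, and weight and a spring shut it.
- bar3 (a point): centre of the lifting bar of cap3: round steel bar 14 mm thick, 34 mm long along the stand's y, on a 10 x 12 mm stem over the hump; 104 mm above the table when shut, 40 mm nearer the robot than the hinge line and 47 mm above it. Pinched by its end faces it can pivot between the pads as the cap swings.
- bolt3: captive bolt of the right block, carried by cap3: round dark head 19 mm across, 11 mm high, on a spring collar; origin at the centre of its top, 88 mm above the table, at x = -48 mm in the stand's frame. Tight: solid when tapped. Loose: sinks up to 8 mm against a spring (1.2 N at first, 3.6 N fully down, then solid) and springs back.
- washer: loose steel ring 32 mm across, 8 mm high, on the base plate between the left and middle blocks; a bystander. Origin under its centre.
- collar: loose brass ring 36 mm across, 14 mm high, on the base plate between the middle and right blocks; a bystander. Origin under its centre.
- spanner: loose wrench 170 mm long lying in front of the stand; a bystander.
- brush: loose brush 190 mm long lying beyond the stand; a bystander.
- oil: loose amber bottle, 52 mm across, 110 mm high, beyond the stand; a bystander. Origin under its centre.
- bowl: loose blue bowl, 110 mm across, 45 mm high, to the right of the stand; a bystander. Origin under its centre.
- mallet: loose wooden mallet, head 48 mm thick and 80 mm long, on the table to the left, nearer the robot than the stand's pulley end or just in front of it; a bystander.

How it is judged:
By the outcome, as a careful person would: the job done as asked, in the order asked, and still so for the second after the job is handed in, while the arm keeps its last pose, push and grip.
It also fails if it takes over 48 s, if anything falls off the work surface, if the arm or the gripper's body presses on something with over 40 N, if the wrist force passes 120 N, or if a joint passes its speed limit or range.

ROBOT

A 6-joint arm with a two-finger parallel gripper is mounted at the origin on the work surface. World frame = base frame: x ahead of the robot, y to its left, z up, the work surface at z = 0. Lengths are in mm, angles in rad, forces in N, time in s.
With the tool pointing down it reaches from about 350 to 875 mm from the base axis. Payload 4.2 kg.
Tool frame: the origin (TCP) lies on the mounting face of the last link; the fingertips stand 173 mm ahead of it and the grasp point (between the pads) lies grip_point_offset ahead of it (grip_point_offset is the distance from the TCP to the grasp point, in mm); z points along the fingers, y is the line along which they close (so a half turn about z gives the same grasp; the last joint's range is limited). The gripper opens to 85 mm and grips with 20 to 120 N. Pads are 22 mm wide; open, the fingers measure 114 mm over their backs; the gripper's body (76 mm by 85 mm) begins 54 mm behind the grasp point. The pads swing forward as they close: fully open they stand 13 mm farther back than shut.
Start: joints at [-0.945, 0.385, 0.008, 0, -1.194, -0.259], TCP at [224.158, -583.398, 404.712] pointing down, gripper open.
Joint ranges: [-3.14, 3.14], [-1.21, 2.06], [-1.07, 1.41], [-3.16, 2.05], [-2.99, -0.16], [-3.1, 3.1]. Speed limits (rad/s): [2.79, 2.79, 3.14, 3.14, 3.14, 3.14].

INTERFACE

Orientations are given as a unit quaternion [x, y, z, w].
In Python, from bench import read_state, get_image, job_done, recognise, place_of, grip_point_offset gives the robot as it stands. The module is installed in compiled form; this text tells all that it offers.
- The arm moves only by the tool carry_out, never from a script. Its arguments are lists of equal length, an entry for each row: "slide": the shift along the tool's x, y, z in m, a list of three; "roll": the turn about the tool's z in degrees; "claw": the finger opening in m, from 0 to 0.0854. A call has 1 to 8 rows; each row is the pose to reach, as a shift and turn from the pose commanded when the call began, along the tool's axes at that moment; what a row does not reach only later rows make up. A row lasts 1/8 s, in which the tool goes at most 62.5 mm and 10.7 degrees, less where a joint would pass 70% of its speed; a pose out of reach is approached as far as the arm can. A call with a gripper value outside its range is refused whole. The fingers move at their own pace and stop on an object; the grip force is fixed at half the most. Time passes only in rows, so rows that repeat a pose let the fingers close. It gives the time, the measured TCP pose, the force, the opening and the grip force at its end, in the units of the state.
- read_state(): the state, without advancing time (a new reading comes with each control period).
- get_image(name): name is "side" or "top" or "wrist"; returns a dict with "img" (480x640x3 uint8, red, green, blue), "z_map" (480x640 float32, mm along the optical axis (not along the pixel's ray), 0 where there is no reading), "mtx" (3x3 intrinsics, pixels), "world_from_camera" (4x4, takes a point from camera to world coordinates); the wrist camera has in their place "T_tool_cam" (4x4, takes a point from camera to tool coordinates, whose origin is the TCP and whose axes are the flange's). Camera axes: x right, y up, looking along -z (the intrinsics and any distortion apply to the point x, -y, -z); pixel columns grow to the right and rows downward; lengths in mm; the calibration is good to about 2 mm. A picture is of the moment at which its call begins: read the wrist's pose just before it.
- job_done(): hands the job in; it is judged then, once.
Trained networks look in a picture, given as the dict that the camera call returned (one of the last four; its "shot" number tells which), for a name from the list of things; names that differ only in an ending like _2 or _b are one class to them, and where a whole thing is asked for, a point or a joint stands for the part that bears it (a point fixed in the world has none). Each returns a list of dicts, best first, with "conf" (0 to 1); they miss things now and then, are a little off and sometimes report something else, mostly with a low value. They report only what shows in the picture. A call takes as long as a camera call.
- recognise(picture, thing): "at" ([column, row] in pixels, amid what is visible of it).
- place_of(picture, thing): "at" ([column, row] in pixels: a listed point, or the origin of a listed thing).
The state is a dict: "clock": time; "joints": joint angles; "joint_vel": joint speeds; "joint_efforts": joint torques, N m; "position": TCP position; "ee_rot": TCP orientation; "contact_force": force on the tool from outside, world axes, zero at the start; "wrist_torque": the same for the moment, N m; "gripper_width": finger opening in mm; "grasp_force": force on a finger pad.
Only numpy, scipy, OpenCV 4.12 (cv2) and the standard library are available. Lean on these libraries where they do the work, as an engineer would, in place of code of your own. Each camera call takes 0.05 s, during which the arm holds its last target. There are 200 camera calls.

## Working session

There is one attempt and no reset: what is moved stays moved. The work goes in short steps, Python scripts to look and compute and a tool call to move; the robot and the scene stay as the last step left them, time stands still between calls to the robot, and variables do not carry over. Pictures are saved under pics/ and viewed, at most 10 in all, crops included, and the job is handed in when it is done.

Besides the shell and the picture viewer there is one more tool, called after "Call:" as a command line: name --pt "numbers of a row" for each row, then --argument value for the rest. carry_out: Moves the arm, as the interface text tells. Its arguments: {"type":"object","properties":{"slide":{"type":"array"},"roll":{"type":"array"},"claw":{"type":"array"}},"required":["slide","roll","claw"]}

```bash
mkdir -p pics; cat > h.py <<'E'
import numpy as np, cv2
from bench import *
from scipy.spatial.transform import Rotation as R
def T_of(pic,s=None):
    if 'world_from_camera' in pic: return np.array(pic['world_from_camera'])
    T=np.eye(4);T[:3,:3]=R.from_quat(s['ee_rot']).as_matrix();T[:3,3]=s['position']
    return T@np.array(pic['T_tool_cam'])
def ray(pic,px,T):
    K=np.array(pic['mtx']);d=np.linalg.inv(K)@[px[0],px[1],1]
    d=np.array([d[0],-d[1],-d[2]]);return T[:3,3],T[:3,:3]@d
def atz(pic,px,T,z):
    o,d=ray(pic,px,T);return o+d*(z-o[2])/d[2]
def bydepth(pic,px,T):
    u,v=int(round(px[0])),int(round(px[1]));w=pic['z_map'][max(0,v-2):v+3,max(0,u-2):u+3];w=w[w>0]
    o,d=ray(pic,px,T);return o+d*np.median(w) if len(w) else None
E
cat > a.py <<'E'
from h import *
np.set_printoptions(precision=1,suppress=True)
s=read_state();print(s,grip_point_offset if not callable(grip_point_offset) else grip_point_offset())
for c in('top','side'):
    p=get_image(c);print(c,[k for k in p]);cv2.imwrite(f'pics/{c}.png',p['img'][:,:,::-1]);T=T_of(p);print(T[:3,3])
    for n,z in [('pulley',57),('bar1',104),('bar2',104),('bar3',104),('bolt1',88),('bolt2',88),('bolt3',88)]:
        for r in place_of(p,n)[:3]: print(n,round(r['conf'],2),r['at'],atz(p,r['at'],T,z),bydepth(p,r['at'],T))
E
python3 a.py
```

```text
{'clock': 0.0, 'joints': array([-0.9,  0.4,  0. , -0. , -1.2, -0.3]), 'joint_vel': array([ 0., -0.,  0., -0.,  0., -0.]), 'joint_efforts': array([ -0. , -39.2,  18.8,   4.2,  -0. ,  -0. ]), 'position': array([ 224.1, -583.2,  403.6]), 'ee_rot': array([-0.2,  1. ,  0. , -0. ]), 'contact_force': array([-0.2,  0.3, -0. ]), 'wrist_torque': array([ 0.1, -0.1,  0. ]), 'grasp_force': 0.0, 'gripper_width': 85.61652370120451} 154.70000000000002
top ['img', 'z_map', 'mtx', 'world_from_camera', 'shot']
[ 411.1   23.1 1156.1]
pulley 0.96 [252.0, 298.5] [484.7 171.1  57. ] [481.9 165.6  98.1]
pulley 0.22 [301.1, 314.8] [451.7  74.9  57. ] [450.7  73.5  86.6]
pulley 0.2 [373.6, 261.9] [553.8 -69.2  57. ] [557.9 -71.9  25.2]
bar1 0.73 [413.3, 263.6] [ 543.4 -140.1  104. ] [ 542.6 -139.1  110.2]
bar1 0.69 [296.4, 286.1] [503.7  81.2 104. ] [503.3  80.9 108.9]
bar1 0.66 [352.3, 276.1] [521.2 -24.4 104. ] [520.7 -24.2 109.3]
bar2 0.73 [413.3, 263.6] [ 543.4 -140.1  104. ] [ 542.6 -139.1  110.2]
bar2 0.69 [296.4, 286.1] [503.7  81.2 104. ] [503.3  80.9 108.9]
bar2 0.66 [352.3, 276.1] [521.2 -24.4 104. 
[... 1470 characters left out ...]
[ 539.9 -139.5  104. ] [ 535.9 -132.9  107.8]
bar3 0.6 [385.1, 234.8] [522.  -15.2 104. ] [519.2 -11.  106.7]
bolt1 0.6 [329.8, 269.5] [535.4 139.   88. ] [607.6  50.9  17.5]
bolt1 0.56 [409.2, 246.7] [474.3 -32.1  88. ] [475.3 -33.6  87. ]
bolt1 0.47 [389.2, 269.4] [454.1  64.6  88. ] [500.   -6.3  36.4]
bolt2 0.6 [329.8, 269.5] [535.4 139.   88. ] [607.6  50.9  17.5]
bolt2 0.56 [409.2, 246.7] [474.3 -32.1  88. ] [475.3 -33.6  87. ]
bolt2 0.47 [389.2, 269.4] [454.1  64.6  88. ] [500.   -6.3  36.4]
bolt3 0.6 [329.8, 269.5] [535.4 139.   88. ] [607.6  50.9  17.5]
bolt3 0.56 [409.2, 246.7] [474.3 -32.1  88. ] [475.3 -33.6  87. ]
bolt3 0.47 [389.2, 269.4] [454.1  64.6  88. ] [500.   -6.3  36.4]
```

```bash
cat > fit.py <<'E'
from h import *
from scipy.optimize import least_squares
np.set_printoptions(precision=1,suppress=True)
P=[((0,110),(503.7,81.2)),((0,0),(521.2,-24.4)),((0,-110),(543.4,-140.1)),((0,110),(502.7,71.5)),((0,0),(522,-15.2)),((0,-110),(539.9,-139.5)),
((-48,110),(455.5,72.8)),((-48,0),(469.5,-41.2)),((-48,-110),(492.6,-148.4)),((-48,0),(474.3,-32.1)),((0,204),(484.7,171.1)),((0,204),(485,173.3))]
A=np.array([p[0] for p in P],float);B=np.array([p[1] for p in P])
def tr(q,A):
    c,s=np.cos(q[2]),np.sin(q[2]);return q[:2]+A@np.array([[c,s],[-s,c]])
r=least_squares(lambda q:(tr(q,A)-B).ravel(),[520,-25,.17],loss='soft_l1',f_scale=4)
print(r.x[:2],np.degrees(r.x[2]));print(r.fun.reshape(-1,2))
s=read_state();M=R.from_quat(s['ee_rot']).as_matrix();print(M,np.degrees(np.arctan2(M[1,1],M[0,1])))
for b in[(-48,110),(-48,0),(-48,-110)]:
    w=tr(r.x,np.array([b],float))[0];print(w,M.T@(np.array([*w,300])-s['position']))
E
python3 fit.py
```

```text
[521.3 -28.8] 10.06653825304473
[[ -1.6  -1.7]
 [  0.1  -4.4]
 [ -2.9   3. ]
 [ -0.6   8. ]
 [ -0.7 -13.6]
 [  0.6   2.4]
 [ -0.7  -1.7]
 [  4.6   4. ]
 [  0.7   2.9]
 [ -0.2  -5.1]
 [  1.    1. ]
 [  0.7  -1.2]]
[[-0.9 -0.4  0. ]
 [-0.4  0.9 -0. ]
 [ 0.  -0.  -1. ]] 111.01422349947039
[454.8  71.1] [-450.   528.3  104.7]
[474.1 -37.2] [-429.2  420.3  104.7]
[ 493.3 -145.5] [-408.3  312.3  104.7]
```

View pics/top.png

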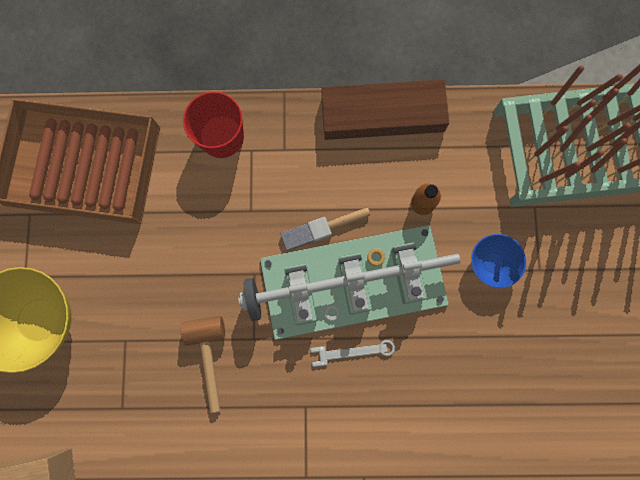

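Call:
carry_out --pt "-0.05 0.035 0" --pt "-0.09 0.075 0" --pt "-0.13 0.12 0" --pt "-0.17 0.165 0" --pt "-0.21 0.21 0" --pt "-0.25 0.255 0" --pt "-0.29 0.3 0" --pt "-0.33 0.345 0" --roll '[2,4,6,8,10,10.9,10.9,10.9]' --claw '[0,0,0,0,0,0,0,0]'

```text
clock: 1.8
position: [408.7, -141.1, 405.3]
ee_rot: [-0.088, 0.996, -0.0, 0.001]
contact_force: [1.3, 0.5, 0.2]
gripper_width: -0.1
grasp_force: 0.0
```

```bash
cat > go.py <<'E'
import sys
from h import *
np.set_printoptions(precision=1,suppress=True)
# usage: go.py x y ; prints tool-frame shift to bring TCP there
s=read_state();M=R.from_quat(s['ee_rot']).as_matrix()
print(s['clock'],s['position'],s['contact_force'],s['gripper_width'],np.degrees(np.arctan2(M[1,1],M[0,1])))
q=[521.3,-28.8,np.radians(10.07)]
for b in[(-48,110),(-48,0),(-48,-110)]:
    c,n=np.cos(q[2]),np.sin(q[2]);w=np.array([q[0]+c*b[0]-n*b[1],q[1]+n*b[0]+c*b[1]])
    print(w,M.T@(np.array([*w,s['position'][2]])-s['position']))
E
python3 go.py
```

```text
1.8 [ 408.7 -141.1  405.3] [1.3 0.5 0.2] -0.12563886992990014 100.12403693327633
[454.8  71.1] [-82.7 200.8   0. ]
[474.  -37.2] [-82.6  90.8   0.1]
[ 493.3 -145.5] [-82.5 -19.2   0.1]
```

Call:
carry_out --pt "-0.01 0.05 0" --pt "-0.02 0.1 0" --pt "-0.02 0.1 0" --pt "-0.02 0.1 0" --roll '[0,0,0,0]' --claw '[0,0,0,0]'

```text
clock: 2.3
position: [410.5, -41.0, 404.8]
ee_rot: [-0.089, 0.996, -0.0, 0.0]
contact_force: [0.5, -0.1, -0.5]
gripper_width: -0.1
grasp_force: 0.0
```

```bash
cat > w.py <<'E'
from h import *
import sys
np.set_printoptions(precision=1,suppress=True)
s=read_state();p=get_image('wrist');T=T_of(p,s);cv2.imwrite(f'pics/{sys.argv[1]}.png',p['img'][:,:,::-1]);print(s['position'],T[:3,3])
for n,z in [('pulley',57),('bar2',104),('bolt2',88)]:
    for r in place_of(p,n)[:4]: print(n,round(r['conf'],2),r['at'],atz(p,r['at'],T,z),bydepth(p,r['at'],T))
E
python3 w.py w1; python3 go.py
```

```text
[410.5 -41.  404.8] [331.1 -54.9 373.9]
pulley 0.74 [537.4, 333.1] [487.1 175.9  57. ] [478.5 163.1  74.6]
pulley 0.34 [267.8, 339.4] [538.4 -71.5  57. ] [532.6 -71.   65.9]
bar2 0.86 [450.5, 358.0] [498.6  80.  104. ] [496.   77.9 108.2]
bar2 0.62 [180.6, 360.4] [ 539.9 -136.7  104. ] [ 535.9 -135.1  109.2]
bolt2 0.91 [185.1, 297.8] [ 491.3 -141.6   88. ] [ 491.9 -141.9   86.9]
bolt2 0.87 [313.7, 295.8] [470.9 -38.3  88. ] [471.8 -38.2  86.3]
bolt2 0.67 [448.7, 294.5] [450.4  69.8  88. ] [450.9  70.4  86.7]
2.5 [410.5 -42.1 404.6] [ 0.5 -0.7  0.6] -0.05977122558451782 99.98486299247462
[454.8  71.1] [-63.2 103.8  -0. ]
[474.  -37.2] [-63.4  -6.2  -0. ]
[ 493.3 -145.5] [ -63.5 -116.2   -0. ]
```

View pics/w1.png

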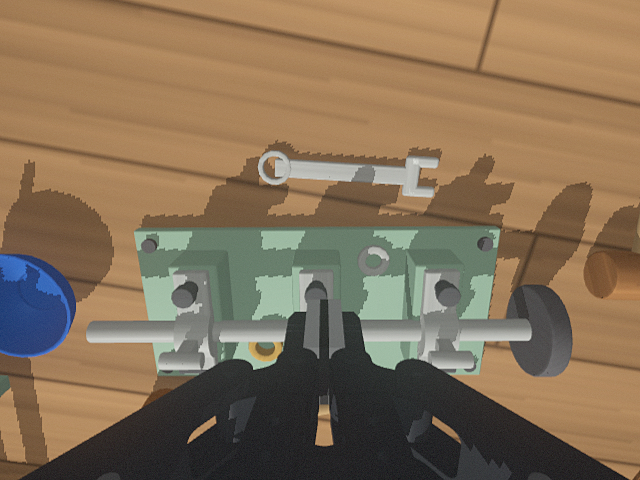

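Call:
carry_out --pt "-0.03 0.05 0.0" --pt "-0.061 0.103 0.02" --pt "-0.061 0.103 0.07" --pt "-0.061 0.103 0.11" --pt "-0.061 0.103 0.13" --pt "-0.061 0.103 0.136" --pt "-0.061 0.103 0.136" --pt "-0.061 0.103 0.136" --roll '[0,0,0,0,0,0,0,0]' --claw '[0,0,0,0,0,0,0,0]'

```text
clock: 3.5
position: [453.0, 71.0, 269.8]
ee_rot: [-0.088, 0.996, 0.0, 0.001]
contact_force: [0.6, -0.3, 0.1]
gripper_width: 0.0
grasp_force: 0.0
```

```bash
python3 w.py w2; python3 go.py
```

```text
[453.   71.  269.8] [373.6  57.3 238.6]
pulley 0.78 [496.6, 360.7] [484.3 173.8  57. ] [472.4 161.3  76.4]
bar2 0.69 [327.1, 422.8] [498.9  81.  104. ] [495.   80.3 108.2]
bar2 0.59 [74.6, 424.5] [519.1 -27.  104. ] [514.7 -24.5 108.1]
bolt2 0.98 [75.9, 307.5] [471.3 -34.9  88. ] [472.3 -35.9  86.5]
bolt2 0.64 [323.9, 304.0] [450.8  71.1  88. ] [442.1  69.5 104.9]
3.7 [452.7  71.1 269.4] [-0.4  0.   0.4] -0.33358382719706375 100.11596736483008
[454.8  71.1] [-2.1 -0.4  0. ]
[474.  -37.2] [  -2.  -110.4   -0.1]
[ 493.3 -145.5] [  -1.9 -220.4   -0.1]
```

View pics/w2.png

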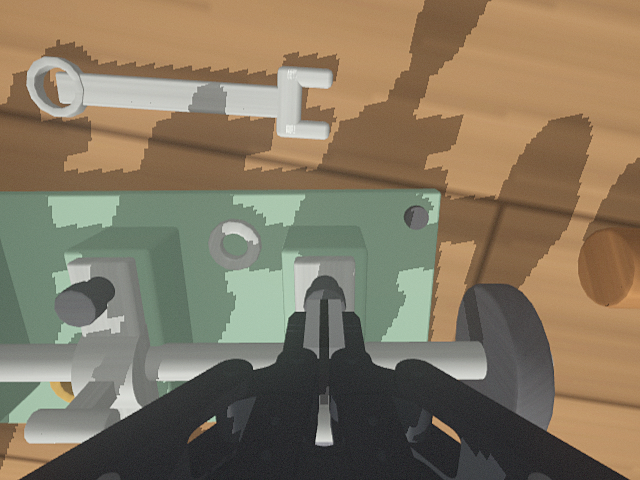

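Call:
carry_out --pt "0.001 0 0.004" --pt "0.001 0 0.007" --pt "0.001 0 0.009" --pt "0.001 0 0.01" --pt "0.001 0 0.01" --roll '[0,0,0,0,0]' --claw '[0,0,0,0,0]'

```text
clock: 4.32
position: [451.5, 70.9, 259.4]
ee_rot: [-0.088, 0.996, -0.0, -0.0]
contact_force: [-2.7, 0.5, 7.6]
gripper_width: -0.1
grasp_force: 3.8
```

Call:
carry_out --pt "0 0 0.0015" --pt "0 0 0.0015" --roll '[0,0]' --claw '[0,0]'

```text
clock: 4.58
position: [451.6, 70.9, 259.0]
ee_rot: [-0.089, 0.996, -0.0, -0.0]
contact_force: [-6.2, 1.2, 16.1]
gripper_width: 0.2
grasp_force: 8.1
```

Call:
carry_out --pt "0 0 -0.02" --pt "0 -0.03 -0.025" --pt "-0.001 -0.08 -0.025" --pt "-0.001 -0.109 -0.025" --pt "-0.001 -0.109 -0.02" --pt "-0.001 -0.109 -0.008" --pt "-0.001 -0.109 -0.005" --pt "-0.001 -0.109 -0.005" --roll '[0,0,0,0,0,0,0,0]' --claw '[0,0,0,0,0,0,0,0]'

```text
clock: 5.58
position: [471.6, -35.5, 261.7]
ee_rot: [-0.089, 0.996, -0.0, -0.001]
contact_force: [-0.7, -0.2, 0.7]
gripper_width: 0.1
grasp_force: 0.0
```

Call:
carry_out --pt "0 0 0.002" --pt "0 0 0.004" --pt "0 0 0.005" --pt "0 0 0.005" --roll '[0,0,0,0]' --claw '[0,0,0,0]'

```text
clock: 6.08
position: [471.9, -35.8, 259.1]
ee_rot: [-0.089, 0.996, 0.0, 0.001]
contact_force: [-4.5, 3.4, 12.5]
gripper_width: -0.0
grasp_force: 6.6
```

Bolt 2 is solid as well. Now the right one.

Call:
carry_out --pt "0 0 -0.02" --pt "0 -0.03 -0.025" --pt "0 -0.08 -0.025" --pt "0 -0.11 -0.025" --pt "0 -0.11 -0.02" --pt "0 -0.11 -0.008" --pt "0 -0.11 -0.005" --pt "0 -0.11 -0.005" --roll '[0,0,0,0,0,0,0,0]' --claw '[0,0,0,0,0,0,0,0]'

```text
clock: 7.08
position: [490.9, -143.8, 261.8]
ee_rot: [-0.089, 0.996, 0.0, -0.001]
contact_force: [-0.3, -0.5, 0.9]
gripper_width: 0.1
grasp_force: 0.0
```

Call:
carry_out --pt "0 0 0.002" --pt "0 0 0.004" --pt "0 0 0.005" --pt "0 0 0.005" --roll '[0,0,0,0]' --claw '[0,0,0,0]'

```text
clock: 7.58
position: [491.2, -144.4, 257.4]
ee_rot: [-0.088, 0.996, 0.0, 0.0]
contact_force: [-0.2, 1.5, 0.1]
gripper_width: 0.1
grasp_force: 0.8
```

Call:
carry_out --pt "0 0 0.002" --pt "0 0 0.004" --pt "0 0 0.004" --roll '[0,0,0]' --claw '[0,0,0]'

```text
clock: 7.95
position: [491.2, -144.5, 253.2]
ee_rot: [-0.088, 0.996, -0.0, 0.0]
contact_force: [0.2, 1.0, 3.2]
gripper_width: -0.1
grasp_force: 1.3
```

```bash
python3 w.py w3; python3 go.py
```

```text
[ 491.2 -144.5  253.2] [ 411.7 -158.3  222.3]
bar2 0.69 [321.7, 458.0] [ 538.7 -136.5  104. ] [ 480.4 -146.5  158.4]
bar2 0.58 [597.0, 456.9] [519.1 -29.8 104. ] [515.8 -33.7 107.6]
bolt2 0.74 [598.9, 326.9] [471.  -37.7  88. ] [471.6 -36.4  86.6]
bolt2 0.55 [322.2, 441.3] [ 546.5 -135.    88. ] [ 533.1 -137.4  101.4]
8.15 [ 491.1 -144.5  253.3] [0.6 0.9 1.7] -0.09553539689532128 100.11861972008664
[454.8  71.1] [ -2.1 218.7  -0. ]
[474.  -37.2] [ -2.  108.7  -0. ]
[ 493.3 -145.5] [-2.  -1.3  0. ]
```

View pics/w3.png

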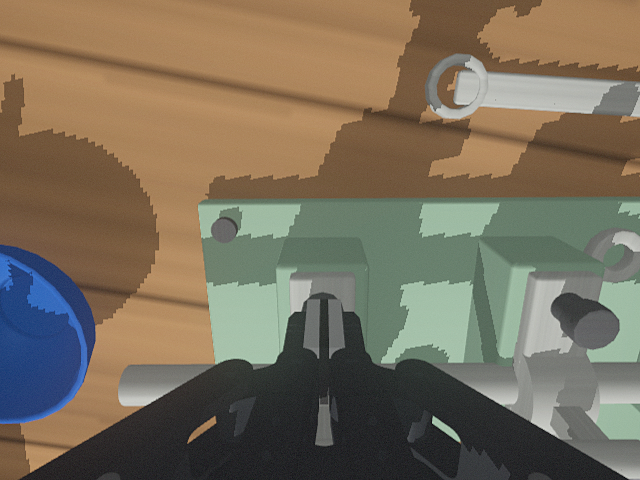

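Call:
carry_out --pt "0 0 -0.03" --pt "0 0 -0.06" --pt "-0.02 -0.001 -0.07" --pt "-0.0485 -0.001 -0.07" --pt "-0.0485 -0.001 -0.07" --pt "-0.0485 -0.001 -0.07" --pt "-0.0485 -0.001 -0.07" --roll '[0,0,0,0,0,0,0]' --claw '[0,0,0.0854,0.0854,0.0854,0.0854,0.0854]'

```text
clock: 9.02
position: [538.2, -137.2, 322.9]
ee_rot: [-0.088, 0.996, 0.0, -0.001]
contact_force: [0.9, 0.3, 0.8]
gripper_width: 85.3
grasp_force: 0.0
```

```bash
cat > v.py <<'E'
from h import *
import sys
p=get_image('side');cv2.imwrite(f'pics/{sys.argv[1]}.png',cv2.resize(p['img'][120:360,270:590,::-1],(800,600)))
s=read_state();print(s['clock'],s['position'],s['contact_force'],s['gripper_width'],s['grasp_force'])
E
python3 v.py s1; python3 w.py w4
```

```text
9.075 [ 538.32085664 -137.18366417  323.05960468] [ 0.57626989 -0.34581667 -0.94313728] 85.40432435049914 0.0
[ 538.3 -137.2  323.1] [ 458.8 -150.9  292.2]
bar2 0.98 [529.9, 273.7] [518.  -30.2 104. ] [516.7 -33.  108.3]
bar2 0.75 [390.5, 277.9] [ 533.3 -101.9  104. ] [569.8 -77.9  11.7]
bar2 0.62 [323.0, 279.1] [ 540.2 -136.9  104. ] [ 537.7 -137.4  109.9]
bar2 0.51 [532.3, 23.0] [406.  -68.9 104. ] [378.6 -26.5   6.7]
bolt2 0.98 [529.1, 179.5] [471.8 -38.6  88. ] [471.9 -37.8  86.5]
bolt2 0.6 [328.1, 182.8] [ 492.1 -142.8   88. ] [ 492.2 -142.7   87.3]
```

View pics/w4.png

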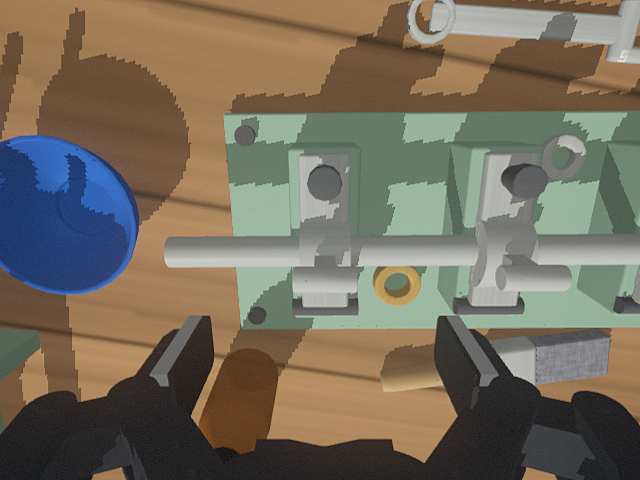

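Call:
carry_out --pt "-0.001 0 0.03" --pt "-0.001 0 0.055" --pt "-0.001 0 0.068" --pt "-0.001 0 0.068" --pt "-0.001 0 0.068" --pt "-0.001 0 0.068" --roll '[0,0,0,0,0,0]' --claw '[0.0854,0.0854,0.0854,0.06,0.045,0.04]'

```text
clock: 10.02
position: [540.3, -136.8, 256.3]
ee_rot: [-0.088, 0.996, -0.0, 0.001]
contact_force: [0.3, 1.5, 0.4]
gripper_width: 40.2
grasp_force: 0.0
```

Call:
carry_out --pt "0 0 0" --pt "0 0 0" --pt "0 0 0" --pt "0 0 0" --roll '[0,0,0,0]' --claw '[0.03,0.02,0.02,0.02]'

```text
clock: 10.52
position: [539.9, -136.4, 256.1]
ee_rot: [-0.088, 0.996, 0.0, 0.0]
contact_force: [-2.3, 3.6, 6.0]
gripper_width: 33.0
grasp_force: 59.2
```

```bash
python3 v.py s2; python3 go.py
```

```text
10.575 [ 539.9403526  -136.44201379  256.15612072] [-3.02542746  4.184432    6.39919809] 33.005542772265514 59.2066490650177
10.575 [ 539.9 -136.4  256.2] [-3.   4.2  6.4] 33.005542772265514 100.13498744368812
[454.8  71.1] [ 47.3 219.3   0. ]
[474.  -37.2] [ 47.4 109.3  -0. ]
[ 493.3 -145.5] [47.5 -0.7 -0. ]
```

View pics/s2.png

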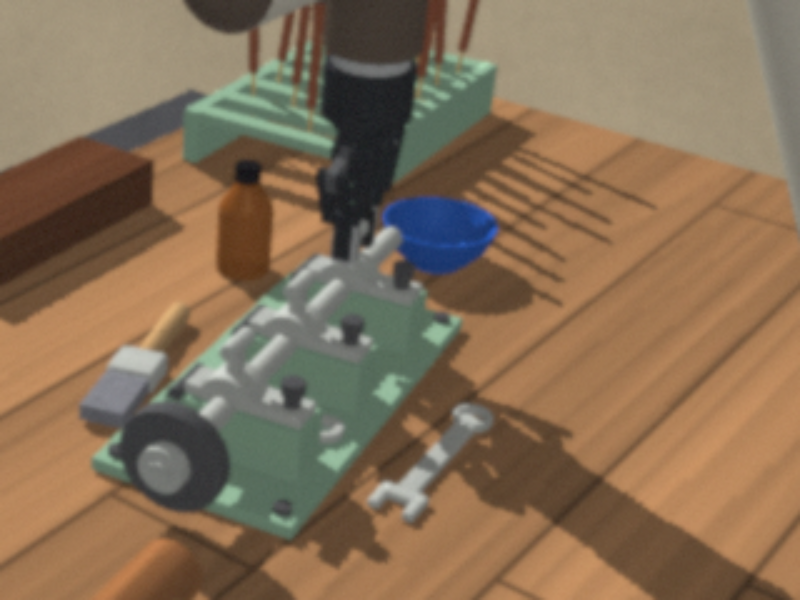

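Call:
carry_out --pt "-0.002 0 -0.0017" --pt "-0.0042 0 -0.0033" --pt "-0.0065 0 -0.005" --pt "-0.0088 0 -0.0062" --pt "-0.0135 0 -0.0088" --pt "-0.0185 0 -0.0108" --pt "-0.0185 0 -0.0108" --roll '[0,0,0,0,0,0,0]' --claw '[0.02,0.02,0.02,0.02,0.02,0.02,0.02]'

```text
clock: 11.45
position: [553.8, -134.3, 263.2]
ee_rot: [-0.087, 0.996, 0.001, -0.009]
contact_force: [-11.3, -0.2, 0.8]
gripper_width: 32.7
grasp_force: 60.0
```

Call:
carry_out --pt "-0.0025 0 -0.001" --pt "-0.005 0 -0.0017" --pt "-0.0078 0 -0.0024" --pt "-0.0104 0 -0.003" --pt "-0.0157 0 -0.0037" --pt "-0.0157 0 -0.0037" --roll '[0,0,0,0,0,0]' --claw '[0.02,0.02,0.02,0.02,0.02,0.02]'

```text
clock: 12.2
position: [570.2, -131.3, 268.0]
ee_rot: [-0.087, 0.996, 0.001, -0.007]
contact_force: [-10.5, 2.4, 5.4]
gripper_width: 32.4
grasp_force: 61.2
```

```bash
python3 v.py s3; python3 go.py
```

```text
12.25 [ 570.14150454 -131.30259152  268.01353556] [-11.0710179    1.12557511   4.45234623] 32.62476148956656 61.21254801750183
12.25 [ 570.1 -131.3  268. ] [-11.1   1.1   4.5] 32.62476148956656 99.9939017625251
[454.8  71.1] [ 78.4 219.4   1.7]
[474.  -37.2] [ 78.3 109.4   1.4]
[ 493.3 -145.5] [78.2 -0.6  1.1]
```

View pics/s3.png

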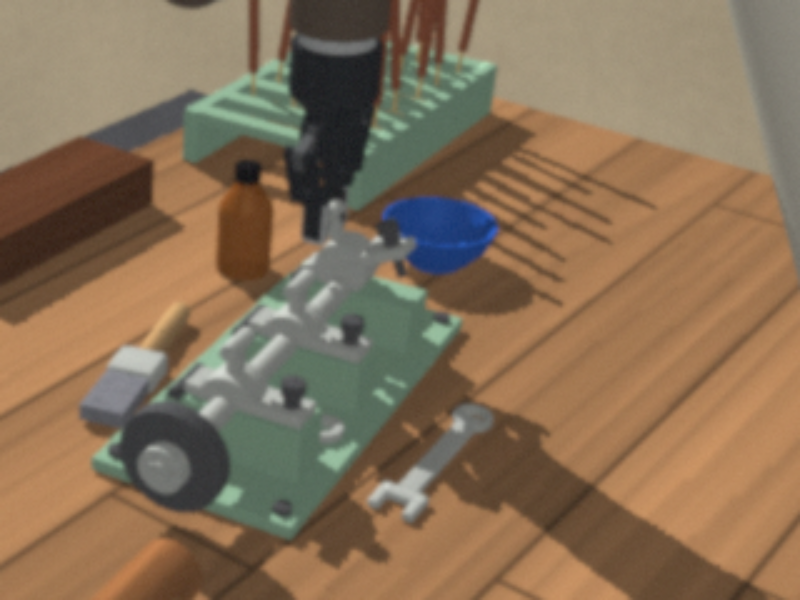

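```bash
cat > ang.py <<'E'
from h import *
s=read_state();z=R.from_quat(s['ee_rot']).as_matrix()[:,2]
G=s['position']+z*152;d=G-np.array([539.9,-136.4,256.1-152])
dx=d[:2]@[.985,.175]
print(s['clock'],'dx %.1f dz %.1f'%(dx,d[2]),'ang',np.degrees(np.arctan2(-40+dx,47+d[2])+np.arctan2(40,47)),'r',np.hypot(-40+dx,47+d[2]),s['contact_force'].round(1))
E
python3 ang.py
```

```text
12.25 dx 28.5 dz 11.9 ang 29.36827512059491 r 60.038953551944424 [-11.1   1.1   4.5]
```

Call:
carry_out --pt "-0.004 0 -0.0006" --pt "-0.008 0 -0.001" --pt "-0.012 0 -0.0011" --pt "-0.016 0 -0.001" --pt "-0.019 0 -0.0006" --pt "-0.0215 0 -0.0003" --pt "-0.0215 0 -0.0003" --pt "-0.0215 0 -0.0003" --roll '[0,0,0,0,0,0,0,0]' --claw '[0.02,0.02,0.02,0.02,0.02,0.02,0.02,0.02]'

```text
clock: 13.25
position: [592.1, -127.2, 268.5]
ee_rot: [-0.088, 0.996, 0.001, -0.006]
contact_force: [-9.7, 3.3, 3.7]
gripper_width: 32.4
grasp_force: 59.0
```

```bash
python3 v.py s4; python3 ang.py
```

```text
13.3 [ 592.11883906 -127.18494635  268.53790113] [-8.56372089  2.91306653  3.04405577] 32.12169697215516 59.042197465896606
13.3 dx 51.3 dz 12.4 ang 51.2006619036089 r 60.520007153814454 [-8.6  2.9  3. ]
```

View pics/s4.png

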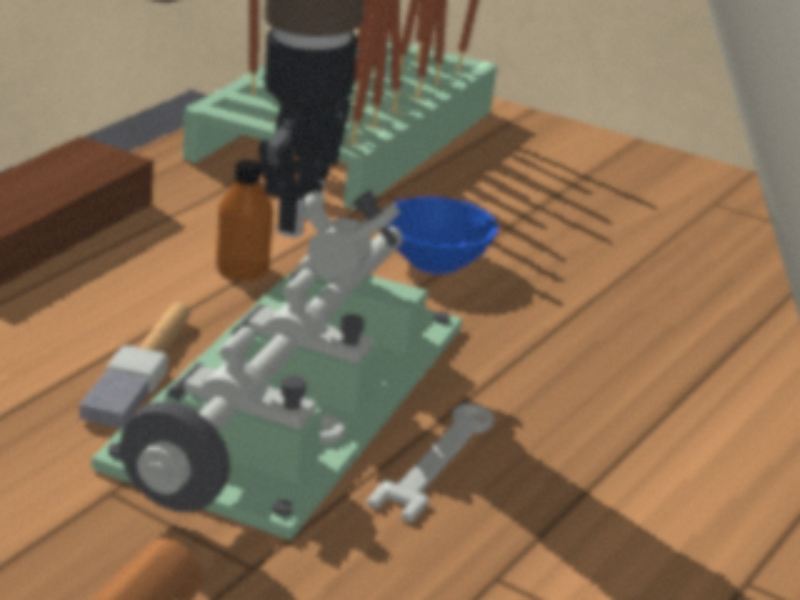

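Call:
carry_out --pt "0 0 0" --pt "0 0 0" --pt "0 0 0" --pt "0 0 0" --pt "0 0 0" --pt "0 0 0" --pt "0 0 0" --pt "0 0 0" --roll '[0,0,0,0,0,0,0,0]' --claw '[0.02,0.02,0.02,0.02,0.02,0.02,0.02,0.02]'

```text
clock: 14.3
position: [592.1, -127.2, 268.5]
ee_rot: [-0.088, 0.996, 0.001, -0.006]
contact_force: [-8.7, 2.4, 4.2]
gripper_width: 32.7
grasp_force: 59.0
```

```bash
cat > c.py <<'E'
from h import *
for c in('side','top'):
    p=get_image(c);T=T_of(p)
    for n in('bolt3','bar3'):
        for r in place_of(p,n)[:4]:
            X=bydepth(p,r['at'],T)
            if X is None: continue
            d=X[:2]-[519.3,-28.5];print(c,n,round(r['conf'],2),'stand x %.0f y %.0f z %.0f'%(d@[.984,.178],d@[-.178,.984],X[2]))
E
python3 c.py; python3 ang.py
```

```text
side bolt3 0.65 stand x -47 y 110 z 86
side bolt3 0.51 stand x -50 y 5 z 85
side bolt3 0.45 stand x 95 y -354 z 16
side bar3 0.83 stand x -3 y 107 z 107
side bar3 0.69 stand x 41 y -90 z 124
side bar3 0.63 stand x 2 y 15 z 107
top bolt3 0.68 stand x 38 y -54 z 13
top bolt3 0.47 stand x -6 y -117 z 141
top bolt3 0.19 stand x -13 y 29 z 501
top bar3 0.87 stand x 25 y -88 z 255
top bar3 0.67 stand x 2 y 200 z 98
top bar3 0.58 stand x -37 y 27 z 516
top bar3 0.53 stand x -38 y 90 z 531
14.6 dx 51.3 dz 12.5 ang 51.177655301724805 r 60.519929697671145 [-8.9  2.5  3.3]
```

```bash
cat > d.py <<'E'
from h import *
for c in('top','side'):
    p=get_image(c);T=T_of(p);Z=p['z_map'];v,u=np.nonzero(Z>0)
    K=np.array(p['mtx']);z=Z[v,u];C=np.stack([(u-K[0,2])/K[0,0]*z,-(v-K[1,2])/K[1,1]*z,-z],1)
    X=C@T[:3,:3].T+T[:3,3];d=X[:,:2]-[519.3,-28.5];sx=d@[.984,.178];sy=d@[-.178,.984]
    m=(abs(sy+110)<18)&(sx>-60)&(sx<30)&(X[:,2]>75)&(X[:,2]<165)
    for a,b,h in sorted(zip(sx[m].round(),sy[m].round(),X[m,2].round())): print(c,int(a),int(b),int(h),end='; ')
    print()
E
python3 d.py | cut -c1-3500
```

```text
top -37 -114 106; top -37 -112 107; top -37 -109 109; top -36 -114 106; top -36 -111 110; top -36 -108 107; top -35 -110 110; top -35 -108 107; top -34 -114 108; top -34 -112 111; top -34 -107 104; top -33 -110 111; top -33 -108 111; top -32 -123 128; top -32 -114 112; top -32 -114 126; top -32 -112 114; top -32 -110 115; top -32 -107 108; top -32 -104 126; top -31 -124 130; top -31 -121 126; top -31 -119 128; top -31 -118 126; top -31 -115 130; top -31 -112 126; top -31 -109 130; top -31 -108 112; top -31 -108 126; top -31 -106 130; top -31 -103 124; top -31 -100 128; top -31 -98 129; top -30 -122 132; top -30 -120 133; top -30 -113 129; top -30 -112 128; top -30 -110 130; top -30 -107 135; top -30 -104 129; top -30 -102 131; top -30 -100 130; top -30 -97 126; top -29 -125 131; top -29 -122 133; top -29 -119 129; top -29 -118 126; top -29 -116 129; top -29 -106 132; top -29 -103 135; top -29 -99 127; top -29 -96 132; top -28 -121 129; top -28 -120 129; top -28 -113 131; top -28 -112 127; top -28 -110 131; top -28 -108 133; top -28 -102 133; top -28 -101 129; top -28 -99 132; top -27
[... 5201 characters left out ...]
116 81; side -11 -113 77; side -11 -113 139; side -11 -110 86; side -11 -110 88; side -11 -108 143; side -11 -107 121; side -11 -106 81; side -11 -103 122; side -11 -103 136; side -11 -103 138; side -11 -102 118; side -11 -101 80; side -11 -99 131; side -11 -99 133; side -11 -98 89; side -11 -98 136; side -11 -96 77; side -11 -94 86; side -11 -94 88; side -11 -94 91; side -11 -94 112; side -11 -93 117; side -10 -124 82; side -10 -124 89; side -10 -118 87; side -10 -118 89; side -10 -116 93; side -10 -115 98; side -10 -113 80; side -10 -113 82; side -10 -109 76; side -10 -107 87; side -10 -105 144; side -10 -104 124; side -10 -103 77; side -10 -102 82; side -10 -101 92; side -10 -101 141; sid
```

Call:
carry_out --pt "-0.002 0 0" --pt "-0.004 0 0.0003" --pt "-0.006 0 0.0006" --pt "-0.006 0 0.0006" --pt "-0.006 0 0.0006" --pt "-0.006 0 0.0006" --roll '[0,0,0,0,0,0]' --claw '[0.02,0.02,0.02,0.02,0.02,0.02]'

```text
clock: 15.45
position: [598.0, -126.1, 267.5]
ee_rot: [-0.088, 0.996, 0.001, -0.006]
contact_force: [-8.2, 2.6, 2.0]
gripper_width: 32.4
grasp_force: 59.2
```

```bash
cat > e.py <<'E'
from h import *
for c in('top','side'):
    p=get_image(c);T=T_of(p);Z=p['z_map'];v,u=np.nonzero(Z>0)
    K=np.array(p['mtx']);z=Z[v,u];C=np.stack([(u-K[0,2])/K[0,0]*z,-(v-K[1,2])/K[1,1]*z,-z],1)
    X=C@T[:3,:3].T+T[:3,3];d=X[:,:2]-[519.3,-28.5];sx=d@[.984,.178];sy=d@[-.178,.984]
    m=(abs(sy+110)<14)&(sx>-60)&(sx<5)&(X[:,2]>120)&(X[:,2]<165)
    P=np.c_[sx,X[:,2]][m]
    for a in range(-36,-8,2):
        k=abs(P[:,0]-a)<1
        if k.sum(): print(c,a,k.sum(),np.percentile(P[k,1],[10,50,90]).round(0),end='; ')
    print()
E
python3 e.py; python3 ang.py
```

```text
top -26 6 [121. 134. 136.]; top -24 19 [132. 134. 137.]; top -22 17 [135. 138. 139.]; top -20 18 [135. 138. 141.]; top -18 16 [133. 137. 140.]; top -16 17 [133. 136. 137.]; top -14 17 [132. 134. 138.]; top -12 16 [131. 134. 137.]; top -10 19 [127. 133. 139.]; 
side -26 6 [130. 131. 134.]; side -24 7 [130. 132. 134.]; side -22 14 [121. 133. 137.]; side -20 9 [121. 135. 137.]; side -18 2 [136. 136. 137.]; side -16 4 [124. 133. 134.]; side -14 3 [132. 133. 134.]; side -12 5 [132. 134. 136.]; side -10 7 [123. 132. 140.]; 
15.55 dx 57.4 dz 11.4 ang 56.94737898058958 r 60.95312301904315 [-8.8  3.4  1.3]
```

Call:
carry_out --pt "0 0 0" --pt "0 0 0" --pt "0 0 0" --pt "0 0 0" --pt "0 0 0" --pt "0 0 0" --pt "0 0 0" --pt "0 0 0" --roll '[0,0,0,0,0,0,0,0]' --claw '[0.02,0.02,0.02,0.02,0.02,0.02,0.02,0.02]'

```text
clock: 16.55
position: [598.0, -126.1, 267.5]
ee_rot: [-0.088, 0.996, 0.001, -0.006]
contact_force: [-7.1, 1.8, 2.6]
gripper_width: 32.1
grasp_force: 59.2
```

```bash
python3 e.py; python3 ang.py; python3 - <<'E'
from h import *
a=get_image('side')['img'][150:270,360:480,::-1];b=get_image('wrist')['img'][:,:,::-1]
cv2.imwrite('pics/f.png',np.hstack([cv2.resize(a,(390,390),interpolation=cv2.INTER_CUBIC),cv2.resize(b,(410,390))]))
E
```

```text
top -28 1 [120. 120. 120.]; top -26 5 [121. 129. 135.]; top -24 20 [133. 136. 137.]; top -22 18 [135. 137. 139.]; top -20 18 [136. 137. 142.]; top -18 14 [136. 137. 140.]; top -16 18 [130. 135. 137.]; top -14 18 [132. 134. 136.]; top -12 15 [130. 133. 137.]; top -10 17 [128. 131. 138.]; 
side -26 7 [126. 132. 134.]; side -24 9 [122. 130. 135.]; side -22 12 [124. 134. 138.]; side -20 12 [123. 135. 138.]; side -18 1 [136. 136. 136.]; side -16 4 [125. 133. 135.]; side -14 4 [131. 133. 133.]; side -12 7 [131. 134. 138.]; side -10 6 [129. 134. 136.]; 
16.65 dx 57.4 dz 11.5 ang 56.93396604069537 r 60.98843709159146 [-9.2  2.   2.9]
```

View pics/f.png

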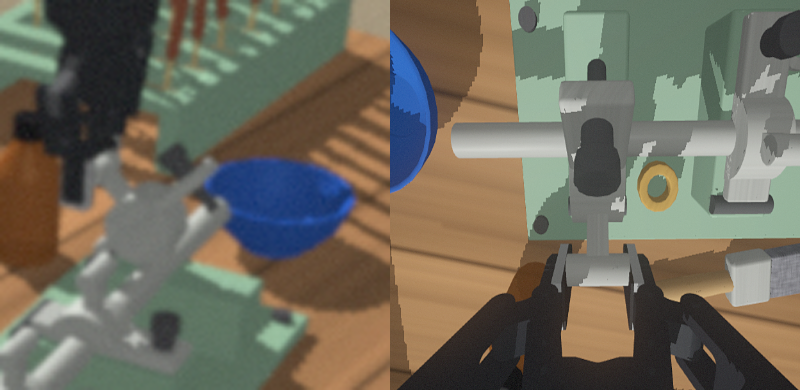

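```bash
python3 -c "from bench import *;print(job_done())"
```

```text
the job is handed in; nothing more can be done
None
```

I tapped the bolts left, middle, right: the left and middle were solid and the right one sank. I handed in with the gripper still holding the right cap by its bar, steady at about 48–49° from the depth images; the bar seems to sit towards the edge of the pads.

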